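# Open both leaves of the counter cupboard past its flush bolt

### The job

Open both doors of the small wooden cupboard on the worktop wide, each about square to its front or further, so that the whole shelf inside can be reached. Open the left door, the one with the bar handle, first: that uncovers the finger cup of the flush bolt in the edge of the plain right door, which you must feel for and press down to its stop before the right door will swing open. Use moderate force throughout (the bolt's stop is to be felt, not rammed), do not disturb the tea box and tin inside or the flask and jar beside the cupboard, and leave everything standing free.

Things in the scene. Friction and masses are not known exactly. Their poses are not given: they have to be found in the camera images.
- cupboard: Wooden cupboard, fixed on the worktop: 386 wide (y), 200 deep (x), 246 mm high. Origin on the worktop under the middle of its front; x into the cupboard, y to the left seen from the front, z up. Shut, the doors' faces lie at x = 0; they are 22 mm thick, z = 23 to 229 mm. Behind them it is open (x 22 to 190 mm) above a floor at z = 20 mm.
- active_leaf (a joint): Left (active) door, with the handle: 0 = shut, grows as it opens towards the robot, stop at 1.75 rad. Vertical hinge at its left edge; light friction (about 1 N at the handle), it stays where it is left. Its free edge carries a 7 mm thick cover strip that overlaps the right door by 18 mm and, with a cap in the top board's notch, hides the bolt's cup.
- passive_leaf (a joint): Right (passive) door, no handle: 0 = shut, grows as it opens towards the robot, stop 1.75 rad; hinge at its right edge. A bolt in its free edge holds it (play 0.02 rad). The bolt slides down against 4 to 5 N, stays put, meets its stop 16 to 17 mm below its start, frees the door after 12 to 13 mm. Then the door turns with light friction: pull it by the cup's lip from inside, or by its edge.
- handle (a point): Point on the axis of the left door's handle, 215 mm above the worktop: a vertical round steel bar, 12 mm thick, z = 144 to 246 mm, 45 mm in front of the door's face, on two posts at z = 160 and 178 mm; clear above z = 185 mm, pinch it there from above. It moves with the door, 140 mm from the hinge axis; its axes lie as the cupboard's when shut.
- active_hinge (a point): Point on the left door's vertical hinge axis, 215 mm above the worktop (cupboard frame x = 0, y = 183 mm).
- passive_edge (a point): Upper front corner of the right door at its free (left) edge, 229 mm above the worktop, 171 mm from the hinge axis; moves with the door (shut: cupboard frame x = 0, y = -12 mm). x axis: through the door to its inner face; y: along the door away from the hinge.
- passive_hinge (a point): Point on the right door's vertical hinge axis, 229 mm above the worktop (cupboard frame x = 0, y = -183 mm).
- honey_jar: Glass jar with a green lid, 68 x 74 x 84 mm, beside the cupboard on the right, near its front; leave alone. Origin: centre of its underside.
- top_board (a point): Middle of the inner edge of the finger notch in the cupboard's top board, on top: 246 mm above the worktop. The board is 14 mm thick and overhangs the doors to cupboard x = -4 mm; the notch runs from y = -14 to 55 mm and back to x = 44 mm, right above the bolt's cup. A cap on the left door fills it until that door is open; then fingers reach the cup through it from above.
- cup_middle (a point): On the right door (moves with it; axes as the cupboard's when shut): middle of the bolt's finger cup in x and y, 211 mm over the worktop. The cup, steel, sticks out left of the door's edge: floor 40 (x) x 43 mm (y), 6 thick, about this point; a lip along its front, 5 thick, rises 10 mm above it; other sides open. Floor height differs: 195 to 226 mm, not reported, to be felt.
- tea_box: Red cardboard tea box, 69 x 133 x 66 mm, standing in the cupboard, long side across, at least 65 mm behind the doors' front plane; leave alone. Origin: centre of its underside.
- tin: Food tin, 57 mm across, 72 mm high, standing in the cupboard at the left, at least 75 mm behind the front plane; leave alone. Origin: centre of its underside.
- flask: White vacuum flask with a black cap, 67 mm across, 174 mm high, beside the cupboard on the left; leave alone. Origin: centre of its underside.
- bolt_plate: Steel face plate of the bolt, 16 x 150 mm, let into the free edge of the right door (moves with it), origin at its middle, 150 mm over the worktop. It guides the bolt with its finger cup. Plate, bolt and cup together withstand 40 N from the fingers, squeezing included: press until the stop is felt, no harder.

How it is judged:
By the outcome, as a careful person would: the job done as asked, in the order asked, and still so for the second after the job is handed in, with the robot touching nothing.
It also fails if it takes over 59 s, if anything falls off the work surface, if the arm or the gripper's body presses on something with over 40 N, if the wrist force passes 120 N, or if a joint passes its speed limit or range.

### The arm

A 7-joint arm with a two-finger parallel gripper is mounted at the origin on a cart in front of the work surface, level with it; the furniture and walls round the work are solid. World frame = base frame: x ahead of the robot, y to its left, z up, the work surface at z = 0. Lengths are in m, angles in rad, forces in N, time in s.
With the tool pointing down it reaches from about 0.425 to 0.825 m from the base axis. Payload 3.6 kg.
Tool frame: the origin (TCP) lies midway between the tips of the shut fingers; the grasp point (between the pads) lies 19 mm behind it; z points along the fingers, y is the line along which they close (so a half turn about z gives the same grasp; the last joint's range is limited). The gripper opens to 85 mm and grips with 20 to 120 N. Pads are 22 mm wide; open, the fingers measure 114 mm over their backs; the gripper's body (76 mm by 85 mm) begins 54 mm behind the grasp point. The pads swing forward as they close: fully open they stand 13 mm farther back than shut.
Start: joints at [1.129, 0.615, -0.013, 1.423, 0.008, 1.103, -0.04], TCP at [0.262, -0.595, 0.231] pointing down, gripper open.
Joint ranges: [-3.12, 3.12], [-0.3, 2.06], [-1.34, 1.32], [0.26, 2.42], [-1.36, 4.5], [0.01, 1.98], [-2.84, 2.84]. Speed limits (rad/s): [2.79, 2.79, 3.14, 3.14, 3.14, 3.14, 3.14].

### API

Orientations are given as a rotation vector (axis times angle).
In Python, from station import monitor, cams, job gives the robot as it stands.
- The arm moves only by the tool move_arm, never from a script. Its argument "rows" is one flat list of numbers, 7 for each row, row after row: the shift along the tool's x, y, z in m, then the turn, a rotation vector about the tool's x, y, z in rad, then the finger opening in m, from 0 to 0.0854. A call has 1 to 20 rows; each row shifts and turns the commanded pose from where the row before left it, along the tool's axes as they then stand; what a row does not reach is not made up. A row lasts 1/10 s, in which the tool goes at most 50 mm and 8.59 degrees, less where a joint would pass 70% of its speed; a pose out of reach is approached as far as the arm can. A call is refused whole if a number of a shift passes 0.05 or a number of a turn 0.15, either way. A call with a gripper value outside its range is refused whole. The fingers move at their own pace and stop on an object; "squeeze" is the grip in N (left out, the last holds). Time passes only in rows, so rows that do not move let the fingers close. It gives the time, the measured TCP pose, the force, the opening and the grip force at its end, in the units of the state.
- monitor.sense(): the state, without advancing time (a new reading comes with each control period).
- cams.snapshot(name): name is "scene" or "top" or "wrist"; returns a dict with "image" (420x560x3 uint8, red, green, blue), "fx", "fy", "cx", "cy" (pixels), "k1" (the pictures are not rectified: a ray, as slopes to the right and down, at radius r is drawn at 1 + k1 r^2 times it, then the intrinsics apply), "cam_to_world" (4x4, takes a point from camera to world coordinates). Camera axes: x right, y up, looking along -z (the intrinsics and any distortion apply to the point x, -y, -z); pixel columns grow to the right and rows downward; lengths in m; the calibration is good to about 2 mm. A picture is of the moment at which its call begins. There is no depth.
- job.finish_job(): hands the job in; it is judged then, once.
Trained networks look in a picture, given as the dict that the camera call returned (one of the last four; its "shot" number tells which), for a name from the list of things; names that differ only in an ending like _2 or _b are one class to them, and where a whole thing is asked for, a point or a joint stands for the part that bears it (a point fixed in the world has none). Each returns a list of dicts, best first, with "p" (0 to 1); they miss things now and then, are a little off and sometimes report something else, mostly with a low value. They report only what shows in the picture. A call takes as long as a camera call.
- cams.look_for(picture, thing): "extent" ([centre column, centre row, width, height] in pixels, round what is visible of it).
The state is a dict: "time_s": time; "q": joint angles; "joint_velocities": joint speeds; "effort": joint torques, N m; "position": TCP position; "tool_rot": TCP orientation; "ft_force": force on the tool from outside, world axes, zero at the start; "torque": the same for the moment, N m; "grip_width": finger opening in m; "gripper_force": force on a finger pad.
Only numpy, scipy, OpenCV 4.12 (cv2) and the standard library are available. Lean on these libraries where they do the work, as an engineer would, in place of code of your own. Each camera call takes 0.05 s, during which the arm holds its last target. There are 200 camera calls.

## Working session

There is one attempt and no reset: what is moved stays moved. The work goes in short steps, Python scripts to look and compute and a tool call to move; the robot and the scene stay as the last step left them, time stands still between calls to the robot, and variables do not carry over. Pictures are saved under pics/ and viewed, at most 10 in all, crops included, and the job is handed in when it is done.

Besides the shell and the picture viewer there is one more tool, called after "Call:" as name(argument=value, ...) on one line, values as JSON. move_arm: Moves the arm, as the interface text tells. Its arguments: {"type":"object","properties":{"rows":{"type":"array"},"squeeze":{"type":"number"}},"required":["rows"]}

```bash
ls; mkdir -p pics
python3 - <<'E'
from station import monitor,cams
import cv2,json
print(monitor.sense())
for n in("scene","top"):
    s=cams.snapshot(n); cv2.imwrite(f"pics/{n}0.png",s["image"][:,:,::-1])
    print(n,s["fx"],s["cx"],s["cy"],s["k1"],s["cam_to_world"])
    for t in("cupboard","handle","active_leaf","passive_leaf","flask","honey_jar","top_board","active_hinge","passive_hinge"):
        print(t,[(x["p"],x["extent"]) for x in cams.look_for(s,t)[:2]])
E
```

```text
pics
{'time_s': 0.0, 'q': array([ 1.12949891,  0.61591488, -0.01260417,  1.42494779,  0.00809342,
        1.10338723, -0.04040108]), 'joint_velocities': array([ 7.44340294e-04, -8.33237254e-04,  4.68859789e-05,  1.02643642e-03,
       -5.22334539e-04, -6.14381641e-04,  1.07023267e-03]), 'effort': array([-7.96957684e-04, -4.69215667e+01,  2.59420434e-01, -1.71033061e+01,
        1.00552768e-02,  9.77536140e-03, -9.58268771e-06]), 'position': array([ 0.26164066, -0.5941601 ,  0.2301248 ]), 'tool_rot': array([-3.07176240e+00, -6.46458786e-01,  9.03610138e-04]), 'ft_force': array([ 0.46870724,  0.1852326 , -0.40273146]), 'torque': array([ 0.03046448, -0.00743243,  0.04596201]), 'gripper_force': 0.0, 'grip_width': 0.08552825530272955}
scene 408.02219482387295 279.25892163634984 205.51460993384512 0.00938187053439047 [[-0.67452722  0.46091767 -0.57668703  0.07907162]
 [-0.73793514 -0.44376475  0.50845312  0.13331634]
 [-0.02155835  0.76852309  0.63945875  0.72572965]
 [ 0.          0.          0.          1.        ]]
cupboard [(0.57, [297.9, 198.2, 194.8, 144.3])]
handle []
active_leaf [(
[... 447 characters left out ...]
048513  0.77868486 -0.606543   -0.32454226]
 [-0.98701602 -0.1224809   0.10391246 -0.18422836]
 [ 0.00662512  0.61534406  0.7882308   1.34919427]
 [ 0.          0.          0.          1.        ]]
cupboard [(0.71, [295.2, 208.3, 162.6, 145.6]), (0.58, [329.6, 264.9, 18.3, 22.7])]
handle [(0.96, [252.2, 213.8, 59.9, 50.8])]
active_leaf [(0.72, [251.7, 213.9, 62.6, 51.1])]
passive_leaf [(0.59, [327.2, 264.9, 15.3, 22.2])]
flask [(0.69, [224.5, 161.3, 15.2, 19.2])]
honey_jar [(0.61, [361.1, 279.6, 28.9, 36.1])]
top_board [(0.87, [293.6, 208.5, 162.9, 142.3])]
active_hinge [(0.74, [254.4, 215.2, 64.8, 50.3]), (0.27, [361.5, 278.8, 31.7, 38.0])]
passive_hinge [(0.59, [330.2, 265.4, 18.7, 26.1])]
```

```bash
cd pics; python3 -c "
import cv2
a=cv2.imread('scene0.png')[110:290,170:440];cv2.imwrite('sc.png',cv2.resize(a,None,fx=2.9,fy=2.9,interpolation=2))
a=cv2.imread('top0.png')[120:320,190:410];cv2.imwrite('tc.png',cv2.resize(a,None,fx=3,fy=3,interpolation=2))"
```

```text
(no output)
```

View pics/sc.png

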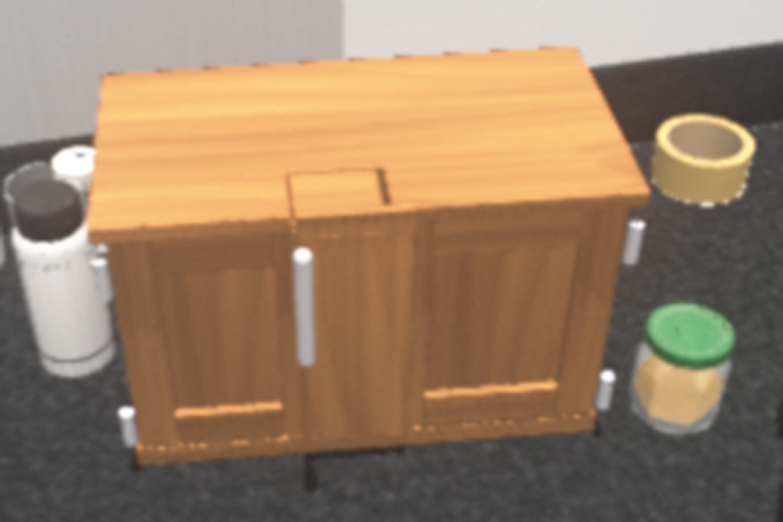

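View pics/tc.png

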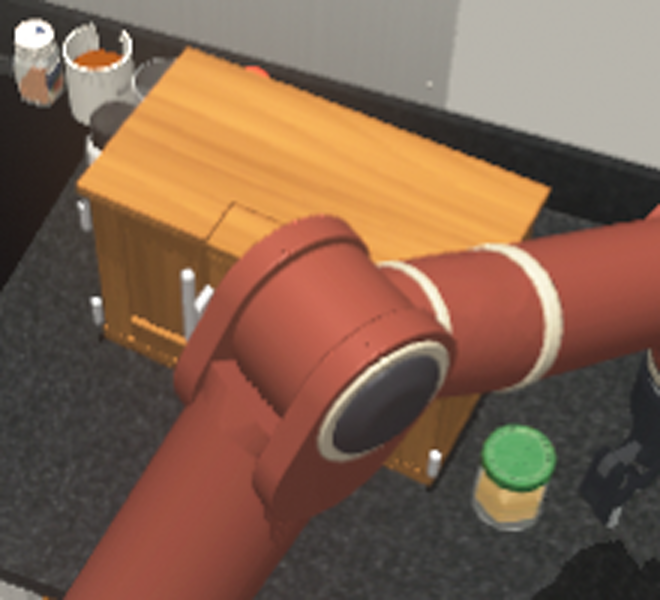

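```bash
cat > h.py <<'E'
import numpy as np
from scipy.spatial.transform import Rotation as R
from station import monitor,cams
def proj(s,P):
    T=np.array(s["cam_to_world"]); c=(np.atleast_2d(P)-T[:3,3])@T[:3,:3]
    u=np.c_[c[:,0],-c[:,1]]/-c[:,2:]; u=u*(1+s["k1"]*(u**2).sum(1,keepdims=True))
    return u*[s["fx"],s["fy"]]+[s["cx"],s["cy"]]
def c2w(p,P):
    c,s=np.cos(p[2]),np.sin(p[2]); P=np.atleast_2d(P)
    return np.c_[p[0]+c*P[:,0]-s*P[:,1],p[1]+s*P[:,0]+c*P[:,1],P[:,2]]
E
cat > fit.py <<'E'
from h import *
from scipy.optimize import least_squares
W=.193
sc=[((90,235),(-.004,W,.246)),((648,195),(-.004,-W,.246)),((578,47),(.2,-W,.246)),((103,73),(.2,W,.246)),((303,250),(-.045,.043,.246)),((140,463),(0,W,0)),((597,430),(0,-W,0))]
tp=[((80,187),(-.004,W,.246)),((190,48),(.2,W,.246)),((549,188),(.2,-W,.246)),((187,272),(-.045,.043,.246)),((105,343),(0,W,0)),((430,486),(0,-W,0))]
S,T=cams.snapshot("scene"),cams.snapshot("top")
us=np.array([a for a,_ in sc])/2.9+[170,110]; ut=np.array([a for a,_ in tp])/3+[190,120]
Ps=[b for _,b in sc];Pt=[b for _,b in tp]
f=lambda p:np.r_[proj(S,c2w(p,Ps))-us,proj(T,c2w(p,Pt))-ut].ravel()
best=min((least_squares(f,[.6,-.1,y],loss='soft_l1') for y in np.arange(-3,3.2,.8)),key=lambda r:r.cost)
print(best.x,f(best.x).reshape(-1,2).round(1))
p=best.x
print(c2w(p,[(-.045,.043,.215),(0,.183,.215),(0,-.012,.229),(0,-.183,.229),(.02,.01,.211)]))
E
python3 fit.py
```

```text
[ 0.54318516 -0.32579064 -0.66533482] [[-1.8 -2.9]
 [ 0.7 -1.3]
 [-0.2 -0.2]
 [ 0.3  0.2]
 [ 3.   0. ]
 [-3.5  1. ]
 [ 1.4  0.8]
 [-1.8 -2.5]
 [-0.7 -1.2]
 [ 0.1  0.1]
 [ 1.8  0.3]
 [-2.4 -3.3]
 [ 0.9  1.3]]
[[ 0.53432807 -0.26418259  0.215     ]
 [ 0.65615519 -0.18182269  0.215     ]
 [ 0.53577728 -0.33523116  0.229     ]
 [ 0.43021512 -0.4697586   0.229     ]
 [ 0.56509258 -0.33026999  0.211     ]]
```

```bash
sed -i 's/(-.045,.043,/(-.045,.0504,/g' fit.py; python3 fit.py
cat >> h.py <<'E'
CP=[.543,-.326,-.665]
def pose():
    s=monitor.sense(); Rm=R.from_rotvec(s["tool_rot"]).as_matrix()
    return s["position"],np.arctan2(Rm[1,0],Rm[0,0]),Rm,s
def plan(targets,vmax=.045,start=None):
    """targets: (x,y,z,psi,opening); prints rows (tool vertical)"""
    p,psi,_,_=pose() if start is None else (np.array(start[:3]),start[3],0,0)
    out=[]
    for t in targets:
        t=np.array(t,float); d=t[:3]-p; dp=t[3]-psi
        n=max(1,int(np.ceil(max(np.linalg.norm(d)/vmax,abs(dp)/.145))))
        for i in range(n):
            dw=d/n
            out.append([dw@[np.cos(psi),np.sin(psi),0],dw@[np.sin(psi),-np.cos(psi),0],-dw[2],0,0,-dp/n,t[4]]); psi+=dp/n
        p=t[:3]
    for i,r in enumerate(out): print(i,",".join(f"{v:.4f}".rstrip('0').rstrip('.') if abs(v)>5e-5 else "0" for v in r)+",")
E
python3 - <<'E'
from h import *
h=c2w(CP,[(-.045,.0504,.33)])[0]; print(h)
plan([(.262,-.594,.33,.415+.29,.06),(*h[:2],.33,2.476,.06)])
E
```

```text
[ 0.54170556 -0.32736883 -0.65772653] [[-0.7 -2.5]
 [ 1.6 -1.7]
 [-0.  -0.4]
 [ 0.6  0.5]
 [ 0.4  0.4]
 [-2.6  1.4]
 [ 2.2  0.3]
 [-1.5 -1.8]
 [-0.8 -0.8]
 [ 0.4 -0.1]
 [ 0.1 -0.2]
 [-2.2 -2.7]
 [ 1.8  1.3]]
[[ 0.53690377 -0.2599737   0.215     ]
 [ 0.65357698 -0.18254554  0.215     ]
 [ 0.53436973 -0.33686544  0.229     ]
 [ 0.42983414 -0.47219212  0.229     ]
 [ 0.56364644 -0.33168137  0.211     ]]
[ 0.53868852 -0.25857173  0.33      ]
0 0.0001,-0.0002,-0.0329,0,0,-0.0967,0.06,
1 0.0001,-0.0002,-0.0329,0,0,-0.0967,0.06,
2 0.0002,-0.0002,-0.0329,0,0,-0.0967,0.06,
3 0.0329,-0.0059,0,0,0,-0.1362,0.06,
4 0.0334,-0.0013,0,0,0,-0.1362,0.06,
5 0.0333,0.0032,0,0,0,-0.1362,0.06,
6 0.0325,0.0077,0,0,0,-0.1362,0.06,
7 0.0312,0.0121,0,0,0,-0.1362,0.06,
8 0.0293,0.0162,0,0,0,-0.1362,0.06,
9 0.0268,0.02,0,0,0,-0.1362,0.06,
10 0.0238,0.0235,0,0,0,-0.1362,0.06,
11 0.0204,0.0265,0,0,0,-0.1362,0.06,
12 0.0166,0.029,0,0,0,-0.1362,0.06,
13 0.0125,0.031,0,0,0,-0.1362,0.06,
14 0.0082,0.0324,0,0,0,-0.1362,0.06,
15 0.0037,0.0332,0,0,0,-0.1362,0.06,
```

Call:
move_arm(rows=[0,0,-0.033,0,0,-0.097,0.06,0,0,-0.033,0,0,-0.097,0.06,0,0,-0.033,0,0,-0.097,0.06,0.033,-0.006,0,0,0,-0.136,0.06,0.0334,-0.0013,0,0,0,-0.136,0.06,0.0333,0.0032,0,0,0,-0.136,0.06,0.0325,0.0077,0,0,0,-0.136,0.06,0.031,0.012,0,0,0,-0.136,0.06,0.029,0.016,0,0,0,-0.136,0.06,0.027,0.02,0,0,0,-0.136,0.06,0.024,0.0235,0,0,0,-0.136,0.06,0.02,0.0265,0,0,0,-0.136,0.06,0.0166,0.029,0,0,0,-0.136,0.06,0.0125,0.031,0,0,0,-0.136,0.06,0.008,0.0324,0,0,0,-0.136,0.06,0.0037,0.0332,0,0,0,-0.136,0.06,0,0,0,0,0,0,0.06,0,0,0,0,0,0,0.06])

```text
time_s: 3.0
position: [0.5389, -0.2599, 0.3302]
tool_rot: [-1.028, -2.968, 0.001]
ft_force: [0.2, -1.1, -1.1]
grip_width: 0.0601
gripper_force: 0.0
```

Run:
```python
from h import *; import cv2
p,psi,Rm,s=pose(); print(p,psi,s["q"],s["ft_force"])
w=cams.snapshot("wrist"); cv2.imwrite("pics/w1.png",w["image"][:,:,::-1])
print(np.array(w["cam_to_world"]),w["fx"])
for t in("handle","top_board","active_hinge"): print(t,[(x["p"],x["extent"]) for x in cams.look_for(w,t)[:2]])
CP=[.5417,-.3274,-.6577]
print(proj(w,c2w(CP,[(-.045,.0504,.246),(-.045,.0504,.185),(-.004,.055,.246),(-.004,-.014,.246),(.044,.055,.246),(.044,-.014,.246)])))
```

```text
[ 0.53887246 -0.25985253  0.33023102] 2.4745317994198786 [ 0.75678545  0.5089817  -0.58034538  1.40922274  0.28080215  1.30628808
  1.06519219] [ 0.18025528 -1.14420764 -1.10838786]
[[ 0.61926025 -0.74249685 -0.25537262  0.47168677]
 [ 0.78518345  0.58479351  0.20372411 -0.20724362]
 [-0.00192426 -0.3266726   0.9451356   0.47245456]
 [ 0.          0.          0.          1.        ]] 368.81936866124
handle [(0.72, [314.3, 250.6, 291.4, 158.8])]
top_board [(0.84, [245.2, 296.6, 489.2, 246.7])]
active_hinge [(0.81, [315.2, 250.6, 284.2, 154.5])]
[[283.74123501 217.10205072]
 [284.06560593 190.97090651]
 [291.04124321 272.64258726]
 [191.60149553 273.30398766]
 [291.31489739 330.42666038]
 [197.85708125 330.87010786]]
```

View pics/w1.png

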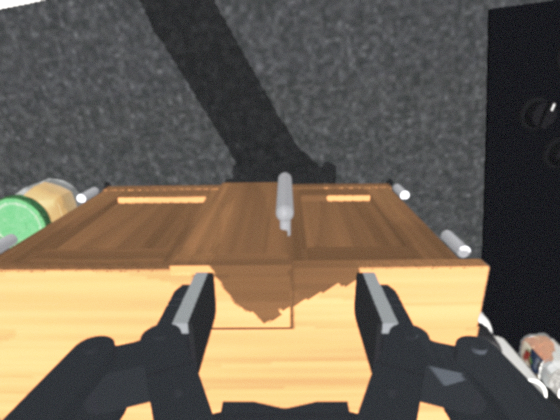

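```bash
sed -i 's/^CP=.*/CP=[.5398,-.325,-.6577]/' h.py
python3 - <<'E'
from h import *
h=c2w(CP,[(-.045,.0504,0)])[0]; print(h)
plan([(*h[:2],.3,2.4839,.05),(*h[:2],.197,2.4839,.05)],.035)
E
```

```text
[ 0.53499642 -0.257605    0.        ]
0 0.0049,0.0017,0.0302,0,0,-0.0136,0.05,
1 0,0,0.0343,0,0,0,0.05,
2 0,0,0.0343,0,0,0,0.05,
3 0,0,0.0343,0,0,0,0.05,
```

Call:
move_arm(rows=[0.005,0.0015,0.03,0,0,-0.009,0.05,0,0,0.034,0,0,0,0.05,0,0,0.034,0,0,0,0.05,0,0,0.034,0,0,0,0.05,0,0,0,0,0,0,0.05,0,0,0,0,0,0,0.0,0,0,0,0,0,0,0.0,0,0,0,0,0,0,0.0,0,0,0,0,0,0,0.0,0,0,0,0,0,0,0.0,0,0,0,0,0,0,0.0], squeeze=25)

```text
time_s: 4.3
position: [0.5362, -0.2574, 0.2007]
tool_rot: [1.017, 2.969, -0.004]
ft_force: [-2.9, -1.3, 6.2]
grip_width: 0.0115
gripper_force: 25.3
```

```bash
cat > arc.py <<'E'
from h import *
hd=lambda t:(-.0450*np.cos(t)-.1326*np.sin(t), .183-.1326*np.cos(t)+.045*np.sin(t))
ts=np.linspace(0,1.68,19)[1:]
P=[(*c2w(CP,[(*hd(t),0)])[0][:2],.2,2.4839-t,0) for t in ts]
h0=c2w(CP,[(*hd(0),0)])[0]
print(P[-1]); plan(P,start=(*h0[:2],.2,2.4839))
E
python3 arc.py
```

```text
(np.float64(0.5874131732727486), np.float64(-0.0557585865136902), 0.2, np.float64(0.8039000000000003), 0)
0 0.0122,0.0048,0,0,0,0.0933,0,
1 0.0122,0.0048,0,0,0,0.0933,0,
2 0.0122,0.0048,0,0,0,0.0933,0,
3 0.0122,0.0048,0,0,0,0.0933,0,
4 0.0122,0.0048,0,0,0,0.0933,0,
5 0.0122,0.0048,0,0,0,0.0933,0,
6 0.0122,0.0048,0,0,0,0.0933,0,
7 0.0122,0.0048,0,0,0,0.0933,0,
8 0.0122,0.0048,0,0,0,0.0933,0,
9 0.0122,0.0048,0,0,0,0.0933,0,
10 0.0122,0.0048,0,0,0,0.0933,0,
11 0.0122,0.0048,0,0,0,0.0933,0,
12 0.0122,0.0048,0,0,0,0.0933,0,
13 0.0122,0.0048,0,0,0,0.0933,0,
14 0.0122,0.0048,0,0,0,0.0933,0,
15 0.0122,0.0048,0,0,0,0.0933,0,
16 0.0122,0.0048,0,0,0,0.0933,0,
17 0.0122,0.0048,0,0,0,0.0933,0,
```

First a short stretch to check the force.

Call:
move_arm(rows=[0.0122,0.0048,0,0,0,0.0933,0,0.0122,0.0048,0,0,0,0.0933,0,0.0122,0.0048,0,0,0,0.0933,0,0.0122,0.0048,0,0,0,0.0933,0,0,0,0,0,0,0,0])

```text
time_s: 4.8
position: [0.5159, -0.2062, 0.2007]
tool_rot: [1.547, 2.732, 0.0]
ft_force: [-2.2, -0.3, 7.9]
grip_width: 0.011
gripper_force: 25.6
```

Call:
move_arm(rows=[0.0122,0.0048,0,0,0,0.0933,0,0.0122,0.0048,0,0,0,0.0933,0,0.0122,0.0048,0,0,0,0.0933,0,0.0122,0.0048,0,0,0,0.0933,0,0.0122,0.0048,0,0,0,0.0933,0,0.0122,0.0048,0,0,0,0.0933,0,0.0122,0.0048,0,0,0,0.0933,0,0.0122,0.0048,0,0,0,0.0933,0,0.0122,0.0048,0,0,0,0.0933,0,0.0122,0.0048,0,0,0,0.0933,0,0.0122,0.0048,0,0,0,0.0933,0,0.0122,0.0048,0,0,0,0.0933,0,0.0122,0.0048,0,0,0,0.0933,0,0.0122,0.0048,0,0,0,0.0933,0,0,0,0,0,0,0,0,0,0,0,0,0,0,0])

```text
time_s: 6.4
position: [0.5917, -0.0546, 0.2007]
tool_rot: [2.887, 1.228, 0.01]
ft_force: [2.1, -2.7, 5.5]
grip_width: 0.0114
gripper_force: 25.9
```

Run:
```python
from h import *
p,psi,_,_=pose()
c=c2w(CP,[(.015,-.03,0)])[0]
plan([(*p[:2],.32,psi,.04),(*c[:2],.33,.913,.0)])
```

```text
0 0,0,-0.0398,0,0,0,0.04,
1 0,0,-0.0398,0,0,0,0.04,
2 0,0,-0.0398,0,0,0,0.04,
3 -0.037,0.0241,-0.0014,0,0,-0.0156,0,
4 -0.0374,0.0235,-0.0014,0,0,-0.0156,0,
5 -0.0377,0.0229,-0.0014,0,0,-0.0156,0,
6 -0.0381,0.0223,-0.0014,0,0,-0.0156,0,
7 -0.0384,0.0217,-0.0014,0,0,-0.0156,0,
8 -0.0387,0.0211,-0.0014,0,0,-0.0156,0,
9 -0.0391,0.0205,-0.0014,0,0,-0.0156,0,
```

Call:
move_arm(rows=[0,0,0,0,0,0,0.035,0,0,0,0,0,0,0.035,0,0,0,0,0,0,0.035,0,0,-0.02,0,0,0,0.035,0,0,-0.035,0,0,0,0.035,0,0,-0.04,0,0,0,0.035,0,0,-0.035,0,0,0,0.035,-0.037,0.024,0,0,0,-0.0156,0,-0.0374,0.0235,0,0,0,-0.0156,0,-0.0377,0.023,0,0,0,-0.0156,0,-0.038,0.022,0,0,0,-0.0156,0,-0.0384,0.022,0,0,0,-0.0156,0,-0.0387,0.021,0,0,0,-0.0156,0,-0.039,0.0205,0,0,0,-0.0156,0,0,0,0,0,0,0,0,0,0,0,0,0,0,0,0,0,0,0,0,0,0])

```text
time_s: 8.1
position: [0.531, -0.3545, 0.328]
tool_rot: [-2.817, -1.387, -0.002]
ft_force: [-0.7, 1.0, 0.1]
grip_width: 0.0002
gripper_force: 0.0
```

Run:
```python
from h import *; import cv2
p,psi,Rm,s=pose(); print(p,psi,s["q"],s["ft_force"])
w=cams.snapshot("wrist"); cv2.imwrite("pics/w2.png",w["image"][:,:,::-1])
for t in("cup_middle","passive_edge","bolt_plate","top_board"): print(t,[(x["p"],x["extent"]) for x in cams.look_for(w,t)[:2]])
print(proj(w,c2w(CP,[(-.004,.055,.246),(-.004,-.014,.246),(.044,.055,.246),(.044,-.014,.246),(0,-.012,.229),(.02,.0095,.211)])))
w=cams.snapshot("scene"); cv2.imwrite("pics/s2.png",w["image"][:,:,::-1])
```

```text
[ 0.53099645 -0.35453535  0.3280315 ] 0.915366789601303 [ 0.59421918  0.53235335 -0.06897807  1.29878216  0.03397978  1.31257543
 -0.12937793] [-0.71986514  1.03324286  0.07527452]
cup_middle [(0.97, [302.9, 152.8, 61.2, 73.3])]
passive_edge [(0.85, [303.9, 155.1, 59.4, 76.3]), (0.37, [302.1, 150.2, 58.3, 62.2])]
bolt_plate [(0.78, [302.6, 150.8, 57.7, 61.2])]
top_board [(0.94, [409.0, 203.1, 300.7, 406.1])]
[[260.68707184  82.23517711]
 [262.74402632 196.3866732 ]
 [343.76432611  82.46081916]
 [338.12839413 196.55789496]
 [270.05554722 186.18472274]
 [299.06630559 150.00395186]]
```

View pics/w2.png

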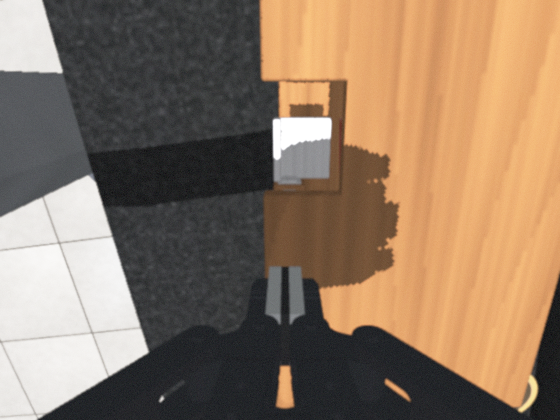

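View pics/s2.png

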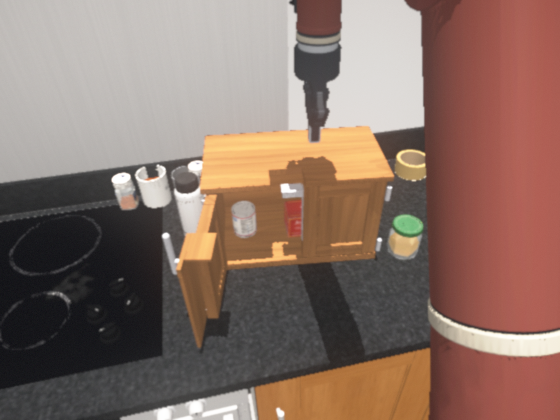

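Run:
```python
from h import *
c=c2w(CP,[(.022,.016,0)])[0]; print(c)
plan([(*c[:2],.30,-.658,.0),(*c[:2],.25,-.658,.0)])
```

```text
[ 0.56699158 -0.32578616  0.        ]
0 0.0042,0.001,0.0026,0,0,0.1429,0,
1 0.0043,0.0004,0.0026,0,0,0.1429,0,
2 0.0043,-0.0003,0.0026,0,0,0.1429,0,
3 0.0042,-0.0009,0.0026,0,0,0.1429,0,
4 0.004,-0.0014,0.0026,0,0,0.1429,0,
5 0.0038,-0.002,0.0026,0,0,0.1429,0,
6 0.0035,-0.0025,0.0026,0,0,0.1429,0,
7 0.0031,-0.003,0.0026,0,0,0.1429,0,
8 0.0026,-0.0034,0.0026,0,0,0.1429,0,
9 0.0021,-0.0037,0.0026,0,0,0.1429,0,
10 0.0015,-0.004,0.0026,0,0,0.1429,0,
11 0,0,0.025,0,0,0,0,
12 0,0,0.025,0,0,0,0,
```

Call:
move_arm(rows=[0.0042,0.001,0.0026,0,0,0.143,0,0.0043,0.0004,0.0026,0,0,0.143,0,0.0043,-0.0003,0.0026,0,0,0.143,0,0.0042,-0.0009,0.0026,0,0,0.143,0,0.004,-0.0014,0.0026,0,0,0.143,0,0.0038,-0.002,0.0026,0,0,0.143,0,0.0035,-0.0025,0.0026,0,0,0.143,0,0.003,-0.003,0.0026,0,0,0.143,0,0.0026,-0.0034,0.0026,0,0,0.143,0,0.002,-0.0037,0.0026,0,0,0.143,0,0.0015,-0.004,0.0026,0,0,0.143,0,0,0,0.025,0,0,0,0,0,0,0.022,0,0,0,0,0,0,0,0,0,0,0,0,0,0,0,0,0,0,0,0,0,0,0,0,0])

```text
time_s: 10.0
position: [0.5674, -0.3273, 0.2544]
tool_rot: [2.971, -1.018, 0.005]
ft_force: [0.7, -0.3, -0.0]
grip_width: -0.0005
gripper_force: 0.0
```

Run:
```python
from h import *; import cv2
p,psi,Rm,s=pose(); print(p,psi,s["q"],s["ft_force"])
w=cams.snapshot("wrist"); cv2.imwrite("pics/w3.png",w["image"][:,:,::-1])
```

```text
[ 0.56736379 -0.32727682  0.25439258] -0.6601700518833729 [ 0.31831235  0.6180718   0.31029216  1.3835879  -0.19375458  1.16658854
 -1.58057901] [ 0.73540822 -0.34083178 -0.03526916]
```

View pics/w3.png

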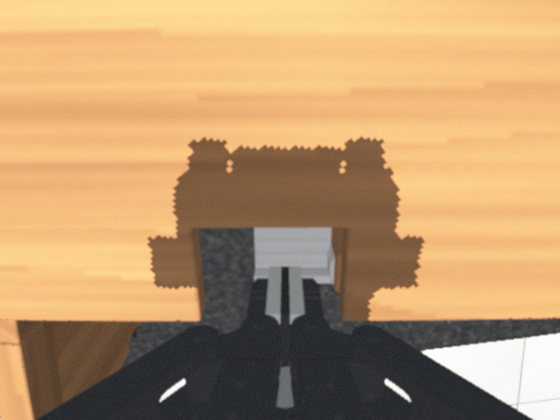

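Call:
move_arm(rows=[0,0,0.006,0,0,0,0,0,0,0.006,0,0,0,0,0,0,0.006,0,0,0,0,0,0,0.004,0,0,0,0,0,0,0.003,0,0,0,0,0,0,0,0,0,0,0])

```text
time_s: 10.65
position: [0.5663, -0.3266, 0.227]
tool_rot: [-2.972, 1.019, 0.002]
ft_force: [-0.3, 0.1, 0.0]
grip_width: -0.0001
gripper_force: 0.0
```

Call:
move_arm(rows=[0,0,0.003,0,0,0,0,0,0,0.003,0,0,0,0,0,0,0,0,0,0,0])

```text
time_s: 10.95
position: [0.5664, -0.3266, 0.2212]
tool_rot: [-2.972, 1.018, 0.001]
ft_force: [-0.1, -0.5, -0.6]
grip_width: -0.0
gripper_force: 0.0
```

Call:
move_arm(rows=[0,0,0.003,0,0,0,0,0,0,0.003,0,0,0,0,0,0,0,0,0,0,0])

```text
time_s: 11.25
position: [0.5663, -0.3265, 0.2151]
tool_rot: [-2.972, 1.018, 0.002]
ft_force: [0.1, 0.1, -0.3]
grip_width: -0.0003
gripper_force: 0.0
```

Call:
move_arm(rows=[0,0,0.003,0,0,0,0,0,0,0.003,0,0,0,0,0,0,0,0,0,0,0])

```text
time_s: 11.55
position: [0.5666, -0.3267, 0.2094]
tool_rot: [-2.972, 1.019, 0.0]
ft_force: [0.7, 0.7, 0.3]
grip_width: 0.0001
gripper_force: 0.0
```

Call:
move_arm(rows=[0,0,0.003,0,0,0,0,0,0,0.003,0,0,0,0,0,0,0,0,0,0,0])

```text
time_s: 11.85
position: [0.5667, -0.3268, 0.2036]
tool_rot: [2.972, -1.018, 0.0]
ft_force: [-0.6, -0.8, 1.0]
grip_width: 0.0005
gripper_force: 0.5
```

Call:
move_arm(rows=[0,0,0.003,0,0,0,0,0,0,0.001,0,0,0,0,0,0,0,0,0,0,0])

```text
time_s: 12.15
position: [0.5668, -0.3269, 0.2013]
tool_rot: [2.972, -1.018, 0.002]
ft_force: [-2.0, 2.7, 8.2]
grip_width: -0.0002
gripper_force: 0.6
```

Call:
move_arm(rows=[0,0,0.002,0,0,0,0,0,0,0.002,0,0,0,0,0,0,0,0,0,0,0])

```text
time_s: 12.45
position: [0.5671, -0.327, 0.2009]
tool_rot: [2.972, -1.018, 0.006]
ft_force: [-5.9, 5.4, 20.2]
grip_width: 0.0
gripper_force: 1.2
```

Call:
move_arm(rows=[0,0,0.002,0,0,0,0,0,0,0.002,0,0,0,0,0,0,0,0,0,0,0])

```text
time_s: 12.75
position: [0.5673, -0.3272, 0.2007]
tool_rot: [2.972, -1.019, 0.01]
ft_force: [-10.1, 9.4, 33.7]
grip_width: -0.0003
gripper_force: 2.4
```

Run:
```python
from h import *
p,psi,Rm,s=pose(); print(s["ft_force"],s["torque"],p)
c,n=np.cos(CP[2]),np.sin(CP[2]); d=p-[CP[0],CP[1],0]
A=np.array([[c,n,0],[-n,c,0],[0,0,1]]); print("cup",A@d, A@s["ft_force"],A@s["torque"])
w=cams.snapshot("wrist")
print(proj(w,c2w(CP,[(.044,-.014,.246),(.044,.055,.246),(-.004,-.014,.246),(-.004,.055,.246)])))
import cv2; cv2.imwrite("pics/w4.png",cv2.resize(w["image"][150:,100:460,::-1],None,fx=2.2,fy=2.2))
```

```text
[-10.09447728   9.41259467  33.68818417] [ 0.97737595  2.31286899 -0.37097702] [ 0.56728384 -0.32717076  0.20067609]
cup [0.0230777  0.01508288 0.20067609] [-13.74267509   1.27839404  33.68818417] [-0.64035714  2.42787344 -0.37097702]
[[378.04076298 298.2362407 ]
 [152.6282531  298.65604598]
 [366.4805579  416.23034137]
 [170.05207624 416.31380385]]
```

View pics/w4.png

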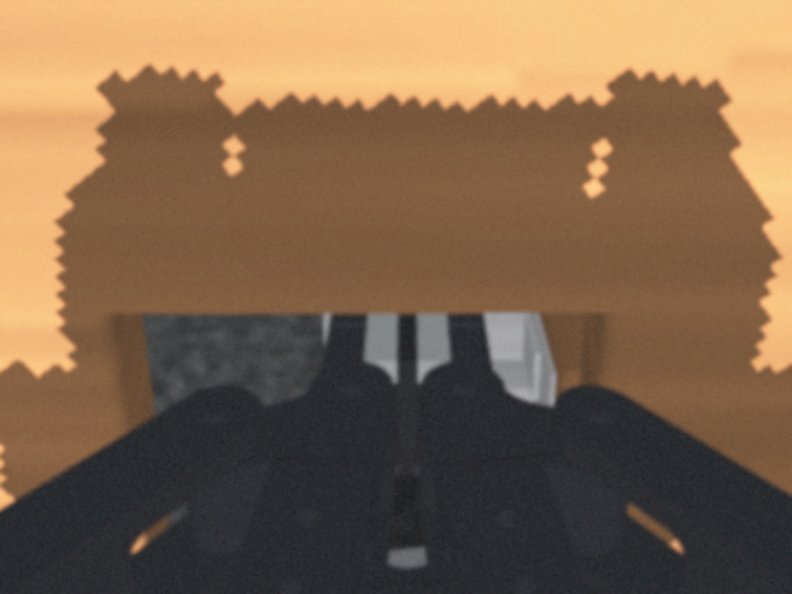

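Run:
```python
from h import *
p,psi,_,_=pose()
c=c2w(CP,[(-.003,.012,0)])[0]; print(c)
plan([(p[0],p[1],.270,psi,0),(*c[:2],.27,.913,.03),(*c[:2],.245,.913,.03)])
```

```text
[ 0.54476138 -0.3136693   0.        ]
0 0,0,-0.0347,0,0,0,0,
1 0,0,-0.0347,0,0,0,0,
2 -0.0024,0.0003,0,0,0,-0.143,0.03,
3 -0.0024,-0.0001,0,0,0,-0.143,0.03,
4 -0.0024,-0.0004,0,0,0,-0.143,0.03,
5 -0.0023,-0.0007,0,0,0,-0.143,0.03,
6 -0.0021,-0.001,0,0,0,-0.143,0.03,
7 -0.002,-0.0013,0,0,0,-0.143,0.03,
8 -0.0018,-0.0016,0,0,0,-0.143,0.03,
9 -0.0015,-0.0018,0,0,0,-0.143,0.03,
10 -0.0012,-0.002,0,0,0,-0.143,0.03,
11 -0.0009,-0.0022,0,0,0,-0.143,0.03,
12 -0.0006,-0.0023,0,0,0,-0.143,0.03,
13 0,0,0.025,0,0,0,0.03,
```

Call:
move_arm(rows=[0,0,-0.025,0,0,0,0,0,0,-0.025,0,0,0,0,0,0,-0.025,0,0,0,0,-0.0024,0.0003,0,0,0,-0.143,0.03,-0.0024,-0.0001,0,0,0,-0.143,0.03,-0.0024,-0.0004,0,0,0,-0.143,0.03,-0.0023,-0.0007,0,0,0,-0.143,0.03,-0.0021,-0.001,0,0,0,-0.143,0.03,-0.002,-0.0013,0,0,0,-0.143,0.03,-0.0018,-0.0016,0,0,0,-0.143,0.03,-0.0015,-0.0018,0,0,0,-0.143,0.03,-0.0012,-0.002,0,0,0,-0.143,0.03,-0.0009,-0.0022,0,0,0,-0.143,0.03,-0.0006,-0.0023,0,0,0,-0.143,0.03,0,0,0.012,0,0,0,0.03,0,0,0.01,0,0,0,0.03,0,0,0,0,0,0,0.03,0,0,0,0,0,0,0.03])

```text
time_s: 14.6
position: [0.5439, -0.3131, 0.2437]
tool_rot: [-2.82, -1.382, 0.002]
ft_force: [0.8, 0.6, -0.1]
grip_width: 0.0299
gripper_force: 0.0
```

```bash
cat >> h.py <<'E'
def cup():
    p,psi,Rm,s=pose(); c,n=np.cos(CP[2]),np.sin(CP[2])
    A=np.array([[c,n,0],[-n,c,0],[0,0,1]]); print("cup",(A@(p-[CP[0],CP[1],0])).round(4),"psi",psi,"F",(A@s["ft_force"]).round(1),"w",s["grip_width"],"t",s["time_s"],"q",s["q"].round(2))
E
python3 - <<'E'
from h import *; import cv2
cup()
w=cams.snapshot("wrist")
cv2.imwrite("pics/w5.png",cv2.resize(w["image"][60:,140:440,::-1],None,fx=1.6,fy=1.6))
print(cams.look_for(w,"cup_middle")[:1])
E
```

```text
cup [-0.004   0.0119  0.2437] psi 0.9114779822407787 F [ 0.3  0.9 -0.1] w 0.029902697140288974 t 14.6 q [ 0.54  0.57 -0.1   1.47  0.06  1.1  -0.22]
[{'extent': [331.9, 255.9, 80.5, 125.9], 'p': 0.81}]
```

View pics/w5.png

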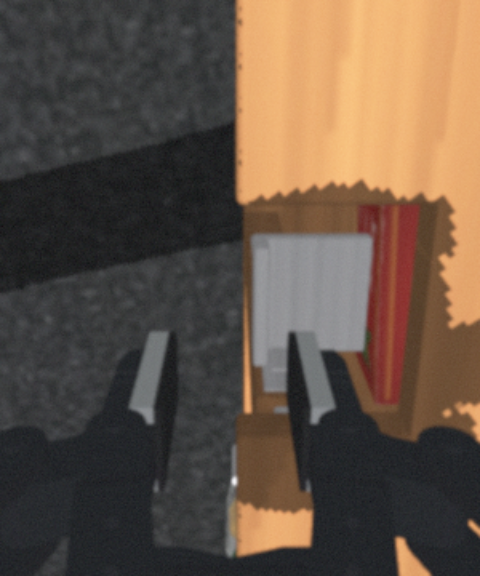

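Call:
move_arm(rows=[0,0.004,0,0,0,0,0.03,0,0,0.006,0,0,0,0.03,0,0,0.006,0,0,0,0.03,0,0,0.006,0,0,0,0.03,0,0,0.006,0,0,0,0.03,0,0,0.006,0,0,0,0.03,0,0,0,0,0,0,0.03,0,0,0,0,0,0,0.03])

```text
time_s: 15.5
position: [0.5473, -0.3157, 0.2146]
tool_rot: [-2.82, -1.384, 0.0]
ft_force: [-0.2, 0.3, -0.3]
grip_width: 0.03
gripper_force: 0.0
```

Call:
move_arm(rows=[0,0,0.003,0,0,0,0.03,0,0,0.003,0,0,0,0.03,0,0,0,0,0,0,0.03])

```text
time_s: 15.8
position: [0.547, -0.3156, 0.2083]
tool_rot: [-2.819, -1.384, 0.001]
ft_force: [1.6, -0.5, -0.4]
grip_width: 0.0301
gripper_force: 0.0
```

Call:
move_arm(rows=[0,0,0.003,0,0,0,0.03,0,0,0.002,0,0,0,0.03,0,0,0,0,0,0,0.03])

```text
time_s: 16.1
position: [0.5471, -0.3156, 0.2033]
tool_rot: [-2.819, -1.384, 0.001]
ft_force: [0.4, -0.5, -1.1]
grip_width: 0.0303
gripper_force: 0.0
```

Call:
move_arm(rows=[0,0,0.002,0,0,0,0.03,0,0,0.002,0,0,0,0.03,0,0,0,0,0,0,0.03])

```text
time_s: 16.4
position: [0.5473, -0.3158, 0.1997]
tool_rot: [2.82, 1.384, 0.0]
ft_force: [-0.7, -0.1, 0.4]
grip_width: 0.0297
gripper_force: 0.0
```

Call:
move_arm(rows=[0,0,0.002,0,0,0,0.03,0,0,0.002,0,0,0,0.03,0,0,0,0,0,0,0.03])

```text
time_s: 16.7
position: [0.547, -0.3154, 0.1963]
tool_rot: [-2.82, -1.384, 0.0]
ft_force: [-2.1, 2.3, 4.4]
grip_width: 0.0301
gripper_force: 1.5
```

Call:
move_arm(rows=[0,0,0.002,0,0,0,0.03,0,0,0.001,0,0,0,0.03,0,0,0,0,0,0,0.03])

```text
time_s: 17.0
position: [0.5465, -0.3149, 0.1942]
tool_rot: [-2.819, -1.384, 0.001]
ft_force: [-5.9, 3.8, 9.5]
grip_width: 0.0298
gripper_force: 1.5
```

Run:
```python
from h import *; import cv2
cup()
s=monitor.sense(); A=R.from_euler('z',-CP[2]).as_matrix(); print(A@s["torque"])
w=cams.snapshot("wrist")
cv2.imwrite("pics/w6.png",cv2.resize(w["image"][120:,100:460,::-1],None,fx=2,fy=2))
```

```text
cup [-0.0009  0.0121  0.1942] psi 0.9129835872457462 F [-6.9 -0.6  9.5] w 0.02982302921682033 t 17.0 q [ 0.54  0.62 -0.09  1.53  0.06  1.   -0.23]
[-0.16861134  0.75070777 -0.06285364]
```

View pics/w6.png

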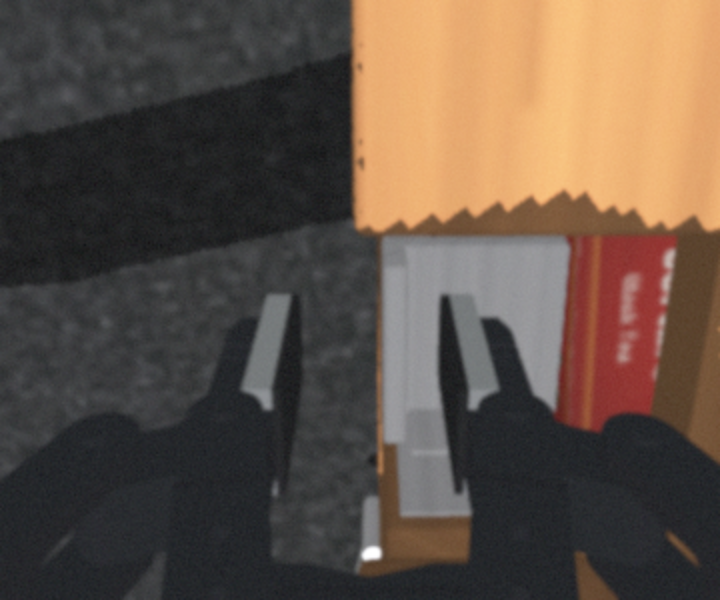

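Call:
move_arm(rows=[0,0,0.002,0,0,0,0.03,0,0,0,0,0,0,0.03])

```text
time_s: 17.25
position: [0.5461, -0.3144, 0.1929]
tool_rot: [-2.818, -1.384, 0.001]
ft_force: [-7.7, 4.6, 12.4]
grip_width: 0.03
gripper_force: 6.2
```

Call:
move_arm(rows=[0,0,0.002,0,0,0,0.03,0,0,0,0,0,0,0.03])

```text
time_s: 17.45
position: [0.5462, -0.3144, 0.1928]
tool_rot: [-2.819, -1.384, 0.0]
ft_force: [-10.9, 6.1, 19.1]
grip_width: 0.0303
gripper_force: 8.1
```

Call:
move_arm(rows=[0,0,-0.025,0,0,0,0.03,0,-0.002,-0.025,0,0,0,0.03,0,0,0,-0.1,0,0,0.03,0,0,0,-0.1,0,0,0.03,0,0,0,-0.1,0,0,0.03,0,0,0,0,0,0,0.03,0,0,0,0,0,0,0.03])

```text
time_s: 18.15
position: [0.5459, -0.3146, 0.2388]
tool_rot: [2.574, 1.264, 0.19]
ft_force: [1.0, -1.2, 0.2]
grip_width: 0.0302
gripper_force: 0.0
```

Run:
```python
from h import *; import cv2
cup(); print(pose()[2])
w=cams.snapshot("wrist"); print([(x["p"],x["extent"]) for x in cams.look_for(w,"cup_middle")])
for z in (.180,.19,.2,.21): print(z,proj(w,c2w(CP,[(.002,-.0105,z),(.042,-.0105,z),(.002,.0325,z),(.042,.0325,z)])).round().tolist())
```

```text
cup [-0.0015  0.012   0.2388] psi 0.9128868967037094 F [ 1.5 -0.3  0.2] w 0.03017328445341561 t 18.15 q [ 0.5   0.45 -0.06  1.75  0.14  0.65 -0.31]
[[ 6.11463979e-01  7.56167285e-01  2.33072603e-01]
 [ 7.91272268e-01 -5.84329165e-01 -1.80132242e-01]
 [-1.89889440e-05  2.94568265e-01 -9.55630439e-01]]
[(0.74, [278.9, 300.6, 112.5, 213.7])]
0.18 [[263.0, 267.0], [324.0, 258.0], [262.0, 199.0], [327.0, 193.0]]
0.19 [[268.0, 275.0], [331.0, 265.0], [266.0, 205.0], [334.0, 198.0]]
0.2 [[272.0, 283.0], [338.0, 273.0], [271.0, 211.0], [341.0, 203.0]]
0.21 [[277.0, 292.0], [345.0, 281.0], [276.0, 217.0], [350.0, 209.0]]
```

Call:
move_arm(rows=[0,-0.0018,0.0057,0,0,0,0.03,0,-0.0018,0.0057,0,0,0,0.03,0,-0.0018,0.0057,0,0,0,0.03,0,-0.0018,0.0057,0,0,0,0.03,0,-0.0018,0.0057,0,0,0,0.03,0,0,0,0,0,0,0.03])

```text
time_s: 18.85
position: [0.5449, -0.314, 0.2074]
tool_rot: [2.575, 1.264, 0.189]
ft_force: [-0.9, 0.2, 0.2]
grip_width: 0.03
gripper_force: 0.0
```

Call:
move_arm(rows=[0,-0.0009,0.0029,0,0,0,0.03,0,-0.0009,0.0029,0,0,0,0.03,0,0,0,0,0,0,0.03])

```text
time_s: 19.15
position: [0.5453, -0.3143, 0.2024]
tool_rot: [2.573, 1.263, 0.19]
ft_force: [0.6, 0.2, 0.6]
grip_width: 0.0303
gripper_force: 0.0
```

Call:
move_arm(rows=[0,-0.0009,0.0029,0,0,0,0.03,0,-0.0009,0.0029,0,0,0,0.03,0,0,0,0,0,0,0.03])

```text
time_s: 19.45
position: [0.5452, -0.3142, 0.1961]
tool_rot: [2.574, 1.263, 0.19]
ft_force: [0.5, 0.5, -0.2]
grip_width: 0.0296
gripper_force: 0.0
```

Call:
move_arm(rows=[0,-0.0006,0.0019,0,0,0,0.03,0,-0.0006,0.0019,0,0,0,0.03,0,0,0,0,0,0,0.03])

```text
time_s: 19.75
position: [0.5453, -0.3143, 0.1923]
tool_rot: [2.573, 1.263, 0.19]
ft_force: [-0.4, -0.0, -1.2]
grip_width: 0.0299
gripper_force: 0.0
```

Call:
move_arm(rows=[0,-0.0006,0.0019,0,0,0,0.03,0,-0.0006,0.0019,0,0,0,0.03,0,0,0,0,0,0,0.03])

```text
time_s: 20.05
position: [0.5456, -0.3145, 0.1888]
tool_rot: [2.573, 1.263, 0.191]
ft_force: [0.4, 0.5, 0.8]
grip_width: 0.0299
gripper_force: 0.2
```

Call:
move_arm(rows=[0,-0.0006,0.0019,0,0,0,0.03,0,-0.0006,0.0019,0,0,0,0.03,0,0,0,0,0,0,0.03])

```text
time_s: 20.35
position: [0.5474, -0.3158, 0.188]
tool_rot: [2.567, 1.26, 0.196]
ft_force: [-3.1, 1.3, 9.3]
grip_width: 0.0299
gripper_force: 5.0
```

Call:
move_arm(rows=[0,-0.0006,0.0019,0,0,0,0.03,0,-0.0003,0.001,0,0,0,0.03,0,0,0,0,0,0,0.03])

```text
time_s: 20.65
position: [0.5479, -0.3159, 0.1875]
tool_rot: [2.565, 1.258, 0.199]
ft_force: [-7.6, 4.3, 20.6]
grip_width: 0.0301
gripper_force: 10.4
```

Run:
```python
from h import *; import cv2
cup(); A=R.from_euler('z',-CP[2]).as_matrix(); s=monitor.sense(); print("M",A@s["torque"])
p,psi,Rm,_=pose(); print("tool F",Rm.T@s["ft_force"],"M",Rm.T@s["torque"])
w=cams.snapshot("wrist"); S=cams.snapshot("scene")
T=np.array(w["cam_to_world"]); print("cam in tool",Rm.T@(T[:3,3]-p))
a=cv2.resize(w["image"][110:,120:440,::-1],(480,465)); 
c=proj(S,c2w(CP,[(0,.01,.21)]))[0].astype(int); b=S["image"][c[1]-70:c[1]+70,c[0]-45:c[0]+45,::-1]
b=cv2.resize(b,(299,465),interpolation=2); cv2.imwrite("pics/w7.png",np.hstack([a,b]))
```

```text
cup [0.0009 0.0121 0.1875] psi 0.9123060371087154 F [-8.6 -1.3 20.6] w 0.030067332737556237 t 20.65 q [ 0.48  0.51 -0.04  1.82  0.16  0.51 -0.33]
M [-0.27376118  0.37014046 -0.06699714]
tool F [ -1.27717143  -1.93463554 -22.25273906] M [ 0.36982616 -0.28158713 -0.0193663 ]
cam in tool [ 0.08438631 -0.00076251 -0.14245379]
```

View pics/w7.png

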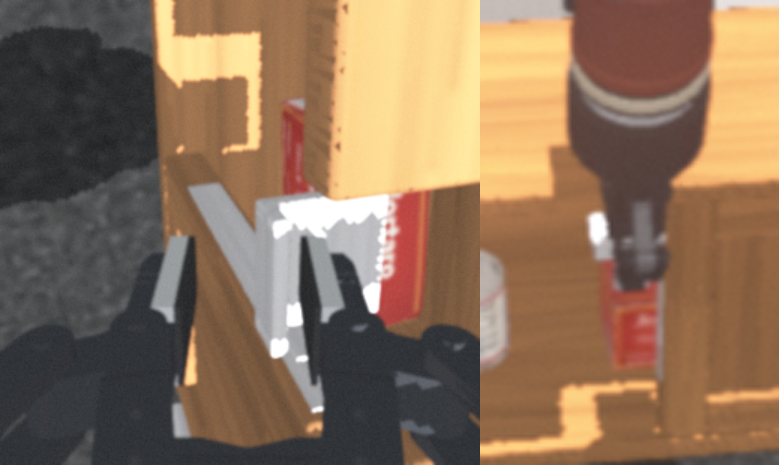

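Call:
move_arm(rows=[0,0,0,0,0,0,0.03,0,0,0,0,0,0,0.03,0,0,0,0,0,0,0.03])

```text
time_s: 21.05
position: [0.5479, -0.3159, 0.1874]
tool_rot: [2.565, 1.258, 0.199]
ft_force: [-7.3, 4.9, 20.6]
grip_width: 0.0302
gripper_force: 10.4
```

Run:
```python
from h import *
cup(); p,psi,Rm,s=pose(); print("tool F",Rm.T@s["ft_force"],"M",Rm.T@s["torque"])
print("inner tip cup: ")
import cv2
w=cams.snapshot("wrist")
# project hypothetical points
for n,P in dict(board_back=(.044,.012,.246),board_backlow=(.044,.012,.232),boardfrontR=(-.004,-.014,.246),corner=(.044,-.014,.246),doortop=(0,-.012,.229),doortopin=(.022,-.012,.229)).items():
    q=proj(w,c2w(CP,[P]))[0]; print(n,q.round(), ((q-[120,110])*[1.5,1.5]).round())
for n,P in dict(tip_in=(0,.015,-.005),tip_in_back=(0,.022,-.005),tip_out=(0,-.015,-.005)).items():
    W=p+Rm@np.array(P); q=proj(w,W)[0]; print(n,q.round(),((q-[120,110])*1.5).round(),W)
```

```text
cup [0.0009 0.0121 0.1874] psi 0.9123199240516858 F [-8.7 -0.6 20.6] w 0.030239325330490084 t 21.05 q [ 0.48  0.51 -0.04  1.82  0.16  0.51 -0.33]
tool F [ -0.53058228  -2.03134297 -22.3124589 ] M [ 0.34079245 -0.28704562  0.05852076]
inner tip cup: 
board_back [463. 349.] [515. 358.]
board_backlow [436. 324.] [473. 321.]
boardfrontR [329. 446.] [313. 504.]
corner [451. 407.] [496. 446.]
doortop [320. 398.] [300. 432.]
doortopin [373. 384.] [380. 410.]
tip_in [322. 289.] [303. 269.] [ 0.55798072 -0.32374814  0.19677768]
tip_in_back [338. 289.] [327. 269.] [ 0.5632508  -0.32782944  0.19891525]
tip_out [252. 289.] [198. 269.] [ 0.53539466 -0.30625685  0.18761663]
```

Call:
move_arm(rows=[0,0.0014,-0.0045,0,0,0,0.03,0,-0.0038,-0.0012,0,0,0,0.03,0,-0.0038,-0.0012,0,0,0,0.03,0,0,0,0,0,0,0.03])

```text
time_s: 21.5
position: [0.5405, -0.3102, 0.1882]
tool_rot: [2.569, 1.261, 0.195]
ft_force: [-1.4, -0.4, 7.4]
grip_width: 0.0303
gripper_force: 4.0
```

Call:
move_arm(rows=[0,-0.0029,-0.0009,0,0,0,0.03,0,-0.0029,-0.0009,0,0,0,0.03,0,0,0,0,0,0,0.03])

```text
time_s: 21.8
position: [0.5359, -0.3067, 0.1882]
tool_rot: [2.568, 1.261, 0.195]
ft_force: [-0.9, -1.5, 8.4]
grip_width: 0.03
gripper_force: 4.5
```

```bash
python3 -c "
from h import *
cup()"
```

```text
cup [-0.0143  0.0121  0.1882] psi 0.9130007305562892 F [ 0.2 -1.7  8.4] w 0.02998329592984941 t 21.8 q [ 0.48  0.49 -0.03  1.85  0.16  0.5  -0.34]
```

Call:
move_arm(rows=[0,0.0006,-0.0019,0,0,0,0.03,-0.0015,-0.013,-0.004,0,0.0207,-0.0669,0.03,-0.0015,-0.013,-0.004,0,0.0207,-0.0669,0.03,-0.0015,-0.013,-0.004,0,0.0207,-0.0669,0.03,-0.0015,-0.013,-0.004,0,0.0207,-0.0669,0.03,0,0,0,0,0,0,0.03])

```text
time_s: 22.4
position: [0.4839, -0.282, 0.1885]
tool_rot: [2.386, 1.619, 0.246]
ft_force: [0.2, 0.1, 2.7]
grip_width: 0.0298
gripper_force: 2.0
```

Run:
```python
from h import *
cup()
S=cams.snapshot("scene")
for t in("passive_leaf","cup_middle","passive_edge"): print(t,[(x["p"],x["extent"]) for x in cams.look_for(S,t)[:2]])
for th in (0,.15,.3,.45):
    f=lambda x,y,z:(-np.sin(th)*y+np.cos(th)*x,-.183+np.sin(th)*x+np.cos(th)*y,z)
    q=proj(S,c2w(CP,[f(0,0,.023),f(0,.171,.023),f(0,0,.229),f(0,.171,.229)])); print(th,q.round().tolist(),"box",((q.min(0)+q.max(0))/2).round(),(q.max(0)-q.min(0)).round())
```

```text
cup [-7.060e-02 -1.000e-04  1.885e-01] psi 1.1926168719957986 F [0.1 0.3 2.7] w 0.029847613356162258 t 22.4 q [ 0.68  0.43 -0.23  1.99  0.15  0.44 -0.03]
passive_leaf [(0.75, [336.1, 227.1, 101.2, 94.6])]
cup_middle [(0.6, [335.3, 229.0, 102.8, 96.4])]
passive_edge [(0.56, [335.7, 229.3, 100.4, 93.2])]
0 [[375.0, 253.0], [303.0, 259.0], [388.0, 182.0], [304.0, 188.0]] box [346. 221.] [86. 76.]
0.15 [[375.0, 253.0], [305.0, 267.0], [388.0, 182.0], [307.0, 196.0]] box [347. 225.] [83. 84.]
0.3 [[375.0, 253.0], [309.0, 275.0], [388.0, 182.0], [312.0, 204.0]] box [349. 229.] [79. 93.]
0.45 [[375.0, 253.0], [315.0, 283.0], [388.0, 182.0], [319.0, 212.0]] box [352. 233.] [ 74. 101.]
```

Call:
move_arm(rows=[-0.0015,-0.013,-0.004,0,0.0207,-0.0669,0.03,-0.0015,-0.013,-0.004,0,0.0207,-0.0669,0.03,-0.0015,-0.013,-0.004,0,0.0207,-0.0669,0.03,-0.0015,-0.013,-0.004,0,0.0207,-0.0669,0.03,-0.0015,-0.013,-0.004,0,0.0207,-0.0669,0.03,-0.0015,-0.013,-0.004,0,0.0207,-0.0669,0.03,-0.0015,-0.013,-0.004,0,0.0207,-0.0669,0.03,0,0,0,0,0,0,0.03])

```text
time_s: 23.4
position: [0.3899, -0.2776, 0.1884]
tool_rot: [1.95, 2.178, 0.331]
ft_force: [0.5, -0.1, 4.7]
grip_width: 0.03
gripper_force: 3.0
```

```bash
cat > chk.py <<'E'
from h import *
cup(); print(pose()[2].round(3).tolist())
S=cams.snapshot("scene")
for t in("passive_leaf","active_leaf"): print(t,[(x["p"],x["extent"]) for x in cams.look_for(S,t)[:2]])
for th in (.6,.8,1.,1.2,1.4,1.6,1.75):
    f=lambda x,y,z:(-np.sin(th)*y+np.cos(th)*x,-.183+np.sin(th)*x+np.cos(th)*y,z)
    q=proj(S,c2w(CP,[f(x,y,z) for x in (0,.022) for y in (0,.171) for z in (.023,.229)])); print(th,"box",((q.min(0)+q.max(0))/2).round(),(q.max(0)-q.min(0)).round())
E
python3 chk.py
```

```text
cup [-0.1476 -0.0541  0.1884] psi 1.6809841819041684 F [0.4 0.3 4.7] w 0.030046504454118175 t 23.4 q [ 1.19  0.4  -0.64  2.12  0.09  0.46  0.65]
[[-0.11, 0.949, 0.294], [0.994, 0.105, 0.034], [0.001, 0.296, -0.955]]
passive_leaf [(0.76, [343.1, 259.4, 58.9, 74.2])]
active_leaf [(0.78, [191.3, 268.1, 64.3, 151.7])]
0.6 box [352. 234.] [ 73. 113.]
0.8 box [357. 239.] [ 62. 121.]
1.0 box [364. 243.] [ 49. 128.]
1.2 box [372. 246.] [ 33. 131.]
1.4 box [383. 248.] [ 34. 133.]
1.6 box [393. 249.] [ 54. 133.]
1.75 box [400. 249.] [ 68. 132.]
```

Call:
move_arm(rows=[0,0.0059,-0.0191,0,0,0,0.03,0,0.0089,-0.0287,0,0,0,0.03,0,0.0089,-0.0287,0,0,0,0.03,0,0.003,-0.01,0,0,0,0.02,0,0,0,0.1,0,0,0,0,0,0,0.1,0,0,0,0,0,0,0.1,0,0,0,0,0,0,0,0,0,0])

```text
time_s: 24.35
position: [0.3927, -0.2749, 0.2776]
tool_rot: [-2.086, -2.347, -0.003]
ft_force: [-0.1, 0.9, -0.4]
grip_width: -0.0
gripper_force: 0.0
```

Run:
```python
from h import *
cup(); print(pose()[2].round(3).tolist())
S=cams.snapshot("scene")
# jar base position
from scipy.optimize import least_squares
j=least_squares(lambda v:proj(S,c2w(CP,[(v[0],v[1],.042)]))[0]-[406.7,236],[0,-.25]).x; print("jar cup xy",j)
def P(th,off,d=.11):
    c,s=np.cos(th),np.sin(th); return c2w(CP,[(-d*s+off*c,-.183+d*c+off*s,0)])[0][:2]
a=P(.82,.055)
p=pose()[0]
plan([(p[0],p[1],p[2],1.3,0),(*a,.275,.913,0),(*a,.195,.913,0)])
print("push")
plan([(*P(t,.036),.195,.913,0) for t in np.linspace(.82,1.62,16)],start=(*a,.195,.913))
```

```text
cup [-0.1471 -0.0503  0.2776] psi 1.688490359213347 F [-0.6  0.7 -0.4] w -4.1103866643367505e-05 t 24.35 q [ 1.02  0.35 -0.62  1.81  0.23  1.05  0.43]
[[-0.117, 0.993, -0.0], [0.993, 0.117, 0.003], [0.003, -0.0, -1.0]]
jar cup xy [ 0.02958002 -0.26448744]
0 0,0,0,0,0,0.1289,0,
1 0,0,0,0,0,0.1289,0,
2 0,0,0,0,0,0.1289,0,
3 -0.0182,0.0304,0.0008,0,0,0.129,0,
4 -0.0141,0.0325,0.0008,0,0,0.129,0,
5 -0.0098,0.034,0.0008,0,0,0.129,0,
6 0,0,0.04,0,0,0,0,
7 0,0,0.04,0,0,0,0,
push
0 -0.0139,-0.013,0,0,0,0,0,
1 -0.0031,-0.0053,0,0,0,0,0,
2 -0.0034,-0.0051,0,0,0,0,0,
3 -0.0037,-0.005,0,0,0,0,0,
4 -0.0039,-0.0048,0,0,0,0,0,
5 -0.0042,-0.0045,0,0,0,0,0,
6 -0.0044,-0.0043,0,0,0,0,0,
7 -0.0046,-0.0041,0,0,0,0,0,
8 -0.0048,-0.0038,0,0,0,0,0,
9 -0.005,-0.0036,0,0,0,0,0,
10 -0.0052,-0.0033,0,0,0,0,0,
11 -0.0054,-0.003,0,0,0,0,0,
12 -0.0055,-0.0027,0,0,0,0,0,
13 -0.0057,-0.0024,0,0,0,0,0,
14 -0.0058,-0.0021,0,0,0,0,0,
15 -0.0059,-0.0018,0,0,0,0,0,
```

Call:
move_arm(rows=[0,0,0,0,0,0.129,0,0,0,0,0,0,0.129,0,0,0,0,0,0,0.129,0,-0.018,0.0304,0,0,0,0.129,0,-0.014,0.0325,0,0,0,0.129,0,-0.01,0.034,0,0,0,0.129,0,0,0,0,0,0,0,0,0,0,0,0,0,0,0])

```text
time_s: 25.2
position: [0.4617, -0.3542, 0.2773]
tool_rot: [-2.82, -1.377, 0.001]
ft_force: [0.1, 0.2, 0.7]
grip_width: 0.0
gripper_force: 0.0
```

```bash
python3 chk.py
python3 - <<'E'
from h import *
for n in("top","wrist"):
    w=cams.snapshot(n); print(n,[(x["p"],x["extent"]) for x in cams.look_for(w,"passive_leaf")[:2]],[(x["p"],x["extent"]) for x in cams.look_for(w,"cup_middle")[:1]])
    for th in (.6,.7,.8,.9,1.0):
        f=lambda x,y,z:(-np.sin(th)*y+np.cos(th)*x,-.183+np.sin(th)*x+np.cos(th)*y,z)
        q=proj(w,c2w(CP,[f(x,y,z) for x in (0,.022) for y in (0,.171) for z in (.023,.229)])); print(th,"box",((q.min(0)+q.max(0))/2).round(),(q.max(0)-q.min(0)).round())
E
```

```text
cup [-0.044  -0.0709  0.2773] psi 0.908342184454421 F [-0.   0.2  0.7] w 4.7121110434060474e-05 t 25.2 q [ 0.87  0.49 -0.4   1.55  0.2   1.14 -0.23]
[[0.615, 0.788, -0.002], [0.788, -0.615, 0.002], [0.001, -0.003, -1.0]]
passive_leaf [(0.94, [351.4, 239.2, 74.7, 111.9])]
active_leaf [(0.73, [194.3, 270.6, 69.4, 152.0])]
0.6 box [352. 234.] [ 73. 113.]
0.8 box [357. 239.] [ 62. 121.]
1.0 box [364. 243.] [ 49. 128.]
1.2 box [372. 246.] [ 33. 131.]
1.4 box [383. 248.] [ 34. 133.]
1.6 box [393. 249.] [ 54. 133.]
1.75 box [400. 249.] [ 68. 132.]
top [(0.93, [296.3, 264.8, 76.6, 62.7])] [(0.72, [298.4, 264.1, 76.4, 64.5])]
0.6 box [305. 257.] [67. 53.]
0.7 box [306. 260.] [67. 58.]
0.8 box [306. 262.] [66. 63.]
0.9 box [307. 265.] [64. 68.]
1.0 box [308. 268.] [62. 73.]
wrist [(0.89, [229.1, 230.6, 255.6, 208.5]), (0.22, [329.9, 210.7, 452.7, 417.6])] [(0.85, [229.6, 229.7, 253.3, 209.3])]
0.6 box [284. 258.] [191. 267.]
0.7 box [272. 262.] [212. 258.]
0.8 box [261. 267.] [229. 249.]
0.9 box [252. 272.] [244. 238.]
1.0 box [244. 278.] [254. 227.]
```

Call:
move_arm(rows=[0,0,0.03,0,0,0,0,0,0,0.03,0,0,0,0,0,0,0.022,0,0,0,0,0,0,0,0,0,0,0])

```text
time_s: 26.05
position: [0.4611, -0.3528, 0.1936]
tool_rot: [-2.817, -1.377, 0.006]
ft_force: [0.6, 0.7, -0.2]
grip_width: -0.0001
gripper_force: 0.0
```

Call:
move_arm(rows=[-0.007,-0.0065,0,0,0,0,0,-0.007,-0.0065,0,0,0,0,0,-0.0031,-0.0053,0,0,0,0,0,-0.0034,-0.0051,0,0,0,0,0,-0.0037,-0.005,0,0,0,0,0,-0.0039,-0.0048,0,0,0,0,0,-0.0042,-0.0045,0,0,0,0,0,0,0,0,0,0,0,0])

```text
time_s: 26.85
position: [0.412, -0.3565, 0.1966]
tool_rot: [-2.822, -1.377, 0.003]
ft_force: [-0.2, -0.0, 0.3]
grip_width: 0.0002
gripper_force: 0.0
```

Call:
move_arm(rows=[-0.0044,-0.0043,0,0,0,0,0,-0.0046,-0.0041,0,0,0,0,0,-0.0048,-0.0038,0,0,0,0,0,-0.005,-0.0036,0,0,0,0,0,-0.0052,-0.0033,0,0,0,0,0,-0.0054,-0.003,0,0,0,0,0,-0.0055,-0.0027,0,0,0,0,0,-0.0057,-0.0024,0,0,0,0,0,-0.0058,-0.0021,0,0,0,0,0,-0.0059,-0.0018,0,0,0,0,0,0,0,0,0,0,0,0])

```text
time_s: 27.95
position: [0.3554, -0.3793, 0.1965]
tool_rot: [-2.823, -1.376, 0.003]
ft_force: [0.2, 0.4, -0.5]
grip_width: 0.0002
gripper_force: 0.0
```

```bash
python3 chk.py
```

```text
cup [-0.1127 -0.1558  0.1965] psi 0.9069399890022974 F [-0.1  0.5 -0.5] w 0.00016921224619666269 t 27.95 q [ 1.04  0.48 -0.38  1.84  0.23  0.87 -0.12]
[[0.616, 0.788, -0.002], [0.788, -0.616, -0.0], [-0.001, -0.002, -1.0]]
passive_leaf [(0.66, [397.9, 247.8, 62.5, 126.5])]
active_leaf [(0.73, [297.6, 236.2, 269.3, 220.5]), (0.68, [196.1, 269.2, 66.9, 155.7])]
0.6 box [352. 234.] [ 73. 113.]
0.8 box [357. 239.] [ 62. 121.]
1.0 box [364. 243.] [ 49. 128.]
1.2 box [372. 246.] [ 33. 131.]
1.4 box [383. 248.] [ 34. 133.]
1.6 box [393. 249.] [ 54. 133.]
1.75 box [400. 249.] [ 68. 132.]
```

Call:
move_arm(rows=[-0.003,-0.0005,0,0,0,0,0,-0.002,0,0,0,0,0,0,0,0,0,0,0,0,0,0.006,0,0,0,0,0,0,0.006,0,-0.01,0,0,0,0,0,0,-0.03,0,0,0,0,0,0,-0.045,0,0,0,0,0,0,-0.045,0,0,0,0,0.03,-0.03,-0.02,0,0,0,0,0.03,-0.03,-0.01,0,0,0,0,0,0,0,0,0,0,0])

```text
time_s: 29.2
position: [0.3524, -0.2822, 0.3602]
tool_rot: [2.813, 1.391, 0.005]
ft_force: [0.9, -0.0, -0.3]
grip_width: -0.0002
gripper_force: 0.0
```

```bash
python3 chk.py
python3 - <<'E'
from h import *
w=cams.snapshot("top")
for t in("passive_leaf","active_leaf","flask","honey_jar","tin","tea_box"): print(t,[(x["p"],x["extent"]) for x in cams.look_for(w,t)[:1]],)
for side in(1,-1):
  for th in (1.5,1.6,1.7):
    f=lambda x,y,z:(-np.sin(th)*y+np.cos(th)*x,side*(.183-np.sin(th)*x-np.cos(th)*y),z) if 1 else 0
    q=proj(w,c2w(CP,[f(x,y,z) for x in (0,.022) for y in (0,.195) for z in (.023,.229)])); print(side,th,"box",((q.min(0)+q.max(0))/2).round(),(q.max(0)-q.min(0)).round())
S=cams.snapshot("scene")
for t in("flask","honey_jar","tin","tea_box"): print(t,[(x["p"],x["extent"]) for x in cams.look_for(S,t)[:1]])
E
```

```text
cup [-0.1745 -0.0806  0.3602] psi 0.9188026293682097 F [ 0.7  0.5 -0.3] w -0.0001761605696126444 t 29.2 q [ 1.    0.21 -0.47  1.73  0.1   1.22 -0.14]
[[0.607, 0.795, 0.004], [0.795, -0.607, -0.002], [0.001, 0.005, -1.0]]
passive_leaf [(0.41, [301.0, 237.6, 270.8, 219.5])]
active_leaf [(0.82, [193.4, 269.3, 66.6, 153.4])]
0.6 box [352. 234.] [ 73. 113.]
0.8 box [357. 239.] [ 62. 121.]
1.0 box [364. 243.] [ 49. 128.]
1.2 box [372. 246.] [ 33. 131.]
1.4 box [383. 248.] [ 34. 133.]
1.6 box [393. 249.] [ 54. 133.]
1.75 box [400. 249.] [ 68. 132.]
passive_leaf [(0.63, [316.4, 281.2, 46.5, 94.2])]
active_leaf []
flask []
honey_jar [(0.92, [361.2, 278.7, 30.5, 41.0])]
tin [(0.43, [259.2, 211.8, 7.7, 10.5])]
tea_box [(0.76, [309.5, 233.5, 48.8, 33.8])]
1 1.5 box [207. 234.] [48. 96.]
1 1.6 box [203. 233.] [54. 94.]
1 1.7 box [200. 231.] [59. 91.]
-1 1.5 box [314. 282.] [49. 97.]
-1 1.6 box [317. 284.] [ 43. 100.]
-1 1.7 box [321. 286.] [ 37. 102.]
flask [(0.82, [190.9, 201.5, 23.1, 56.0])]
honey_jar [(0.59, [418.6, 222.8, 8.1, 12.6])]
tin [(0.79, [244.8, 219.2, 28.8, 31.8])]
tea_box [(0.95, [313.9, 216.9, 55.9, 42.0])]
```

```bash
python3 -c "
from station import job
print(job.finish_job())"
```

```text
the job is handed in; nothing more can be done
None
```

I opened both doors past square: the left to about 1.68 rad, then, after pressing the bolt until it stopped at about 20 N, the right to about 1.6 rad. On the way the gripper touched the top board twice while I felt for the cup (up to about 34 N measured). The tea box, tin, flask and jar were not touched, as far as forces and images showed, and the arm ended clear of everything about 29 s in.

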